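# Heft the sealed sample pots and load the shaker

## Task

Turn the shaker's isolator handle to off before lifting any sample pot. Then judge each sealed white pot by its weight in the hand: stand those heavier than 350 g upright on the blue shaker's black platform and those lighter upright in the white refill tray (within 40 g of the limit either place will do). When every pot is in its place, turn the isolator back on, and leave the timer and the yellow tape roll where they are.

Things in the scene. Friction and masses are not known exactly. Their poses are not given: they have to be found in the camera images.
- pot_a: one of four identical sealed, opaque white sample pots with a ribbed blue screw lid (three or four are present); plain cylinder 56 mm in diameter (57 over the lid's ribs) and 52 mm high, low centre of mass; grasp it round the side. Total mass anywhere from 105 to 615 g, different each time and not visible. Origin: centre of its underside; z up when it stands
- pot_b: one of four identical sealed, opaque white sample pots with a ribbed blue screw lid (three or four are present); plain cylinder 56 mm in diameter (57 over the lid's ribs) and 52 mm high, low centre of mass; grasp it round the side. Total mass anywhere from 105 to 615 g, different each time and not visible. Origin: centre of its underside; z up when it stands
- pot_c: one of four identical sealed, opaque white sample pots with a ribbed blue screw lid (three or four are present); plain cylinder 56 mm in diameter (57 over the lid's ribs) and 52 mm high, low centre of mass; grasp it round the side. Total mass anywhere from 105 to 615 g, different each time and not visible. Origin: centre of its underside; z up when it stands
- pot_d: one of four identical sealed, opaque white sample pots with a ribbed blue screw lid (three or four are present); plain cylinder 56 mm in diameter (57 over the lid's ribs) and 52 mm high, low centre of mass; grasp it round the side. Total mass anywhere from 105 to 615 g, different each time and not visible. Origin: centre of its underside; z up when it stands
- shaker: flat blue laboratory shaker, 100 x 290 x 32 mm, fixed to the worktop, with a black rubber platform on top inside a steel rim. Its platform does not move. Origin: centre of its underside; y along its length
- shaker_top (a point): centre of the shaker's black platform surface, 18 mm above the worktop; x across (inside of the rim at +-47 mm), y along (inside of the rim at +-142 mm); the rim is 3 mm thick and stands 14 mm above the platform. All four pots fit in one row along y
- refill_tray: low white plastic tray, 100 x 290 x 17 mm, fixed to the worktop. Origin: centre of its underside; y along its length
- tray_floor (a point): centre of the white tray's inner floor, 4 mm above the worktop; x across (inner walls at +-47 mm), y along (inner walls at +-142 mm); walls 3 mm thick rise 13 mm above the floor. All four pots fit in one row along y. The tray and the shaker swap places from start to start
- isolator: grey rotary power isolator, box 70 x 70 x 42 mm fixed to the worktop with a yellow plate on top and a red bar handle; a green dot on the plate marks on, a red dot 60 degrees counter-clockwise (seen from above) marks off. Origin: centre of its underside; +x points to the green dot
- isolator_handle (a joint): angle of the red handle about the vertical axis through the isolator's centre: 0 = on (the bar lies along the isolator's x axis, its white-marked end at the green dot), 1.047 = off (turned 60 degrees counter-clockwise from above, white-marked end at the red dot). Both ends are stops. A spring detent (at most about 0.1 N m) draws the handle to the nearer end once past half-way; it starts on
- handle_grip (a point): on the handle's turning axis, 75 mm above the worktop, at the height to grip; its x axis runs along the bar. The bar is 52 mm long, 13 mm thick and stands from 52 to 87 mm above the worktop, on a black disc 46 mm across whose top is at 52 mm
- timer: bystander: grey-white bench timer, 63 x 99 x 20 mm; leave it alone. Origin: centre of its underside
- tape_roll: bystander: yellow tape roll lying flat, 67 x 66 x 23 mm; leave it alone. Origin: centre of its underside
- gel_rig: clear open gel tank fixed on the worktop beside the pots, an obstacle: 150 mm (its x) by 270 mm (its y), walls 75 mm high, with a small terminal up to 93 mm high at each end of its far wall. Origin: centre of its underside; a pot may be knocked close to its wall, where the fingers must go down alongside the wall
Not all that is in view belongs to the job. Leave any pink or turquoise look-alike of the pot_d alone.

How it is judged:
By the outcome, as a careful person would: the job done as asked, in the order asked, and still so for the second after the job is handed in, with the robot touching nothing.
Of pot_a, pot_b, pot_c, pot_d only 3 to 4 are there at a start; the rules pass over those that are not, and their reading is None.
At some moment in a run one of pot_a, pot_b, pot_c, pot_d may be knocked a few centimetres aside while the robot is not near it.
It also fails if it takes over 208 s, if anything falls off the work surface, if the arm or the gripper's body presses on something with over 40 N, if the wrist force passes 120 N, or if a joint passes its speed limit or range.

## Robot

A 7-joint arm with a two-finger parallel gripper is mounted at the origin on a cart in front of the work surface, level with it; the furniture and walls round the work are solid. World frame = base frame: x ahead of the robot, y to its left, z up, the work surface at z = 0. Lengths are in m, angles in degrees, forces in N, time in s.
With the tool pointing down it reaches from about 0.425 to 1.025 m from the base axis. Payload 3.6 kg.
Tool frame: the origin (TCP) lies where the fingers leave the gripper's body, on its centre line; the fingertips stand 73 mm ahead of it and the grasp point (between the pads) lies 54 mm ahead of it; z points along the fingers, y is the line along which they close (so a half turn about z gives the same grasp; the last joint's range is limited). The gripper opens to 85 mm and grips with 20 to 120 N. Pads are 22 mm wide; open, the fingers measure 114 mm over their backs; the gripper's body (76 mm by 85 mm) begins 54 mm behind the grasp point. The pads swing forward as they close: fully open they stand 13 mm farther back than shut.
Start: joints at [-74.742, 33.873, 2.773, 92.16, -1.908, 54.013, -1.931], TCP at [0.255, 0.679, 0.304] pointing down, gripper open.
Joint ranges: [-153.93, 153.93], [-27.13, 128.08], [-72.61, 78.16], [10.71, 143.7], [-87.88, 267.88], [4.46, 118.87], [-176.78, 176.78]. Speed limits (degrees/s): [147.25, 147.25, 180, 180, 180, 180, 180].

## Interface

Orientations are given as a 3x3 rotation matrix whose columns are the frame's x, y, z axes.
In Python, from station import read_state, cams, job gives the robot as it stands.
- The arm moves only by the tool arm_command, never from a script. Its argument "deltas" is a list of rows, each a list of 5 numbers: the closure, from -1 (fully open) to 1 (shut), so that 0 is half open, then the shift along the tool's x, y, z in m, then the turn about the tool's z in rad. A call has exactly 10 rows; each row is the pose to reach, as a shift and turn from the pose commanded when the call began, along the tool's axes at that moment; what a row does not reach only later rows make up. A row lasts 1/12 s, in which the tool goes at most 41.7 mm and 7.16 degrees, less where a joint would pass 70% of its speed; a pose out of reach is approached as far as the arm can. A call with a gripper value outside its range is refused whole. The fingers move at their own pace and stop on an object; "grip_force" is the grip in N (left out, the last holds). Time passes only in rows, so rows that repeat a pose let the fingers close, or fill a call up. It gives the time, the measured TCP pose, the force, the opening and the grip force at its end, in the units of the state.
- read_state(): the state, without advancing time (a new reading comes with each control period).
- cams.capture(name): name is "side" or "top" or "wrist"; returns a dict with "pixels" (400x640x3 uint8, blue, green, red), "K" (3x3 intrinsics, pixels), "k1" (the pictures are not rectified: a ray, as slopes to the right and down, at radius r is drawn at 1 + k1 r^2 times it, then the intrinsics apply), "extrinsics" (4x4, takes a point from camera to world coordinates). Camera axes: x right, y down, z forward; pixel columns grow to the right and rows downward; lengths in m; the calibration is good to about 2 mm. A picture is of the moment at which its call begins. There is no depth.
- job.hand_in(): hands the job in; it is judged then, once.
The state is a dict: "t": time; "joints": joint angles; "qvel": joint speeds; "tau": joint torques, N m; "tool_pos": TCP position; "orientation": TCP orientation; "ft_force": force on the tool from outside, world axes, zero at the start; "torque": the same for the moment, N m; "width": finger opening in m; "gripper_force": force on a finger pad.
Only numpy, scipy, OpenCV 4.12 (cv2) and the standard library are available. Lean on these libraries where they do the work, as an engineer would, in place of code of your own. Each camera call takes 0.05 s, during which the arm holds its last target. There are 200 camera calls.

## Working session

There is one attempt and no reset: what is moved stays moved. The work goes in short steps, Python scripts to look and compute and a tool call to move; the robot and the scene stay as the last step left them, time stands still between calls to the robot, and variables do not carry over. Pictures are saved under pics/ and viewed, at most 14 in all, crops included, and the job is handed in when it is done.

Besides the shell and the picture viewer there is one more tool, called after "Call:" by a JSON object that holds its "op" and its "data", one argument or row to a line. arm_command: Moves the arm, as the interface text tells. Its arguments: {"type":"object","properties":{"deltas":{"type":"array"},"grip_force":{"type":"number"}},"required":["deltas"]}

```bash
ls; mkdir -p pics; cat > h.py <<'E'
import numpy as np, cv2
from station import read_state, cams, job
def shot(name,fn=None):
    c=cams.capture(name)
    if fn: cv2.imwrite('pics/'+fn,c['pixels'])
    return c
def ray(c,u,v):
    K=np.array(c['K']);k1=c['k1'];E=np.array(c['extrinsics'])
    d=np.array([(u-K[0,2])/K[0,0],(v-K[1,2])/K[1,1]])
    p=d.copy()
    for _ in range(20): p=d/(1+k1*(p@p))
    return E[:3,3],E[:3,:3]@np.array([p[0],p[1],1])
def onz(c,u,v,z):
    o,d=ray(c,u,v); return o+d*(z-o[2])/d[2]
E
python3 - <<'E'
from h import *
for n in ('top','side'):
    c=shot(n,n+'1.png'); print(n,np.round(c['extrinsics'],3).tolist(),c['k1'],np.round(c['K'],1).tolist())
s=read_state(); print({k:np.round(v,3).tolist() for k,v in s.items()})
E
```

```text
pics
top [[0.006, -0.991, 0.132, 0.336], [-1.0, -0.004, 0.013, -0.117], [-0.012, -0.132, -0.991, 1.171], [0.0, 0.0, 0.0, 1.0]] -0.07671882851484803 [[361.5, 0.0, 317.6], [0.0, 361.5, 204.0], [0.0, 0.0, 1.0]]
side [[0.943, -0.159, 0.292, 0.088], [-0.332, -0.435, 0.837, -1.161], [-0.006, -0.886, -0.463, 0.683], [0.0, 0.0, 0.0, 1.0]] 0.0026099415705030157 [[371.4, 0.0, 322.3], [0.0, 371.4, 198.7], [0.0, 0.0, 1.0]]
{'t': 0.1, 'joints': [-74.742, 33.92, 2.769, 92.23, -1.909, 54.015, -1.932], 'qvel': [0.094, -0.078, 0.036, -0.114, 0.006, 0.019, 0.004], 'tau': [0.004, -55.0, 1.553, -19.883, 0.01, 0.004, -0.0], 'tool_pos': [0.255, 0.678, 0.303], 'orientation': [[-0.936, 0.352, -0.001], [0.352, 0.936, -0.002], [-0.0, -0.002, -1.0]], 'ft_force': [0.142, -0.467, 0.319], 'torque': [-0.017, -0.018, -0.029], 'gripper_force': 0.0, 'width': 0.085}
```

View pics/top1.png

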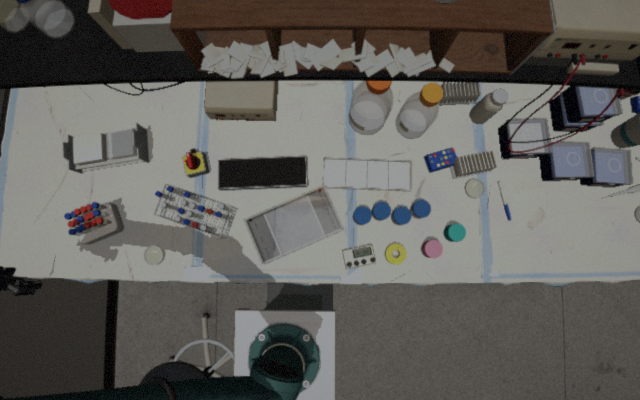

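View pics/side1.png

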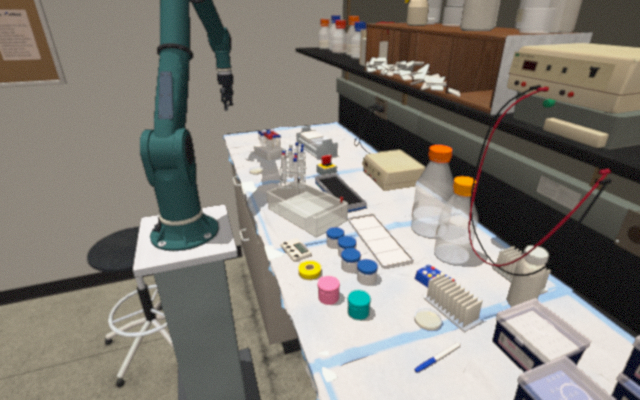

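The top view shows four blue lids at about (362,215), (381,211), (402,215) and (421,209). The isolator is at (194,162), the shaker at (263,172), the tray at (367,174) and the gel rig at (294,225). The timer and the tape roll sit just below the pots.

```bash
cat >> h.py <<'E'
def blobs(c,lo,hi,amin,roi=None):
    hsv=cv2.cvtColor(c['pixels'],cv2.COLOR_BGR2HSV)
    m=cv2.inRange(hsv,lo,hi)
    if roi:
        q=np.zeros_like(m);x0,y0,x1,y1=roi;q[y0:y1,x0:x1]=m[y0:y1,x0:x1];m=q
    cs,_=cv2.findContours(m,cv2.RETR_EXTERNAL,cv2.CHAIN_APPROX_NONE)
    return [k for k in cs if cv2.contourArea(k)>=amin]
def pots(c,roi=(300,190,480,270)):
    r=[]
    for k in blobs(c,(100,120,60),(120,255,255),60,roi):
        (u,v),rad=cv2.minEnclosingCircle(k); r.append((onz(c,u,v,.05),rad,cv2.contourArea(k)))
    return sorted(r,key=lambda a:-a[0][1])
E
python3 - <<'E'
from h import *
c=shot('top')
for p,r,a in pots(c): print('pot',p.round(3),round(r,1),a)
def rect(nm,lo,hi,roi,z,amin=30):
    for k in blobs(c,lo,hi,amin,roi):
        b=cv2.boxPoints(cv2.minAreaRect(k)); print(nm,cv2.contourArea(k),np.array([onz(c,*q,z)[:2] for q in b]).round(3).tolist(), np.mean([onz(c,*q,z) for q in b],0).round(3))
rect('black',(0,0,0),(180,255,60),(210,150,315,195),.025,500)
rect('yplate',(20,120,80),(35,255,255),(175,140,215,185),.042)
rect('red',(170,120,60),(180,255,255),(175,140,215,185),.087,8)
rect('red0',(0,120,60),(10,255,255),(175,140,215,185),.087,8)
for q in [(323,158),(411,159),(410,190),(323,189)]: print('tray',onz(c,*q,.015).round(3))
for q in [(247,221),(319,191),(342,229),(268,261)]: print('rig',onz(c,*q,.07).round(3))
big=cv2.resize(c['pixels'][130:280,140:480],None,fx=2.3,fy=2.3,interpolation=cv2.INTER_CUBIC); cv2.imwrite('pics/z.png',big)
cv2.imwrite('pics/z.png',np.hstack([cv2.resize(c['pixels'][142:184,170:220],(600,504),interpolation=cv2.INTER_CUBIC)]))
E
```

```text
pot [ 0.451 -0.241  0.05 ] 8.6 208.5
pot [ 0.466 -0.3    0.05 ] 8.6 208.0
pot [ 0.452 -0.365  0.05 ] 8.9 210.0
pot [ 0.473 -0.426  0.05 ] 8.5 202.0
black 2265.5 [[0.634, 0.226], [0.645, -0.059], [0.551, -0.063], [0.54, 0.219]] [0.592 0.081 0.025]
yplate 119.0 [[0.643, 0.342], [0.658, 0.28], [0.598, 0.262], [0.583, 0.323]] [0.62  0.302 0.042]
red0 45.5 [[0.636, 0.318], [0.64, 0.299], [0.592, 0.286], [0.588, 0.306]] [0.614 0.302 0.087]
tray [ 0.642 -0.119  0.015]
tray [ 0.64  -0.408  0.015]
tray [ 0.537 -0.402  0.015]
tray [ 0.539 -0.119  0.015]
rig [0.429 0.114 0.07 ]
rig [ 0.523 -0.107  0.07 ]
rig [ 0.406 -0.177  0.07 ]
rig [0.308 0.046 0.07 ]
```

View pics/z.png

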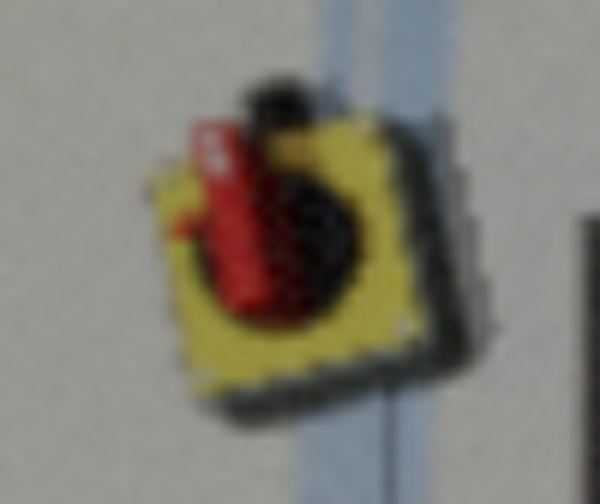

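The crop shows the red bar from about (265,300) to its white end at (215,130), so it lies roughly 17° from world x. The red dot is at (182,225), on the counter-clockwise side.

```bash
cat >> h.py <<'E'
def plan(*wps):
    """wps: x,y,z,angle(deg) of tool y axis; prints tool-axis deltas, each from the last waypoint"""
    s=read_state(); p=np.array(s['tool_pos']); R=np.array(s['orientation'])
    for w in wps:
        a=np.degrees(np.arctan2(R[1,1],R[0,1])); d=(a-w[3]+180)%360-180
        t=R.T@(np.array(w[:3])-p); print('d',t.round(4).tolist(),round(np.radians(d),3))
        th=np.radians(w[3]); y=np.array([np.cos(th),np.sin(th),0]); R=np.c_[np.cross(y,[0,0,-1]),y,[0,0,-1]]; p=np.array(w[:3])
E
python3 - <<'E'
from h import *
plan((.436,.49,.28,-2),(.617,.301,.24,-73))
E
```

```text
d [-0.2356, -0.1123, 0.0232] 1.246
d [-0.1826, 0.1875, 0.04] 1.239
```

Call:
{"op": "arm_command", "data": {
  "deltas": [
    [-1,-0.012,-0.006,0.001,0.07],
    [-1,-0.036,-0.017,0.003,0.19],
    [-1,-0.06,-0.028,0.006,0.31],
    [-1,-0.084,-0.04,0.008,0.43],
    [-1,-0.11,-0.052,0.011,0.55],
    [-1,-0.137,-0.065,0.013,0.67],
    [-1,-0.163,-0.078,0.016,0.79],
    [-1,-0.189,-0.09,0.019,0.91],
    [-1,-0.214,-0.102,0.021,1.03],
    [-1,-0.236,-0.112,0.023,1.15]
  ]
}}

```text
t: 0.98
tool_pos: [0.4379, 0.4886, 0.2806]
orientation: [[-0.054, 0.999, -0.0], [0.999, 0.054, -0.001], [-0.001, -0.0, -1.0]]
ft_force: [0.6, 0.0, -0.3]
width: 0.0852
gripper_force: 0.0
```

```bash
python3 - <<'E'
from h import *
plan((.617,.301,.24,-73))
E
```

```text
d [-0.1969, 0.1687, 0.0408] 1.328
```

Call:
{"op": "arm_command", "data": {
  "deltas": [
    [-1,-0.018,0.016,0.004,0.12],
    [-1,-0.04,0.034,0.008,0.24],
    [-1,-0.062,0.053,0.013,0.36],
    [-1,-0.085,0.073,0.018,0.49],
    [-1,-0.108,0.093,0.022,0.61],
    [-1,-0.131,0.112,0.027,0.73],
    [-1,-0.152,0.13,0.031,0.86],
    [-1,-0.171,0.146,0.035,0.98],
    [-1,-0.187,0.16,0.039,1.1],
    [-1,-0.197,0.169,0.041,1.22]
  ]
}}

```text
t: 1.82
tool_pos: [0.6189, 0.3013, 0.2394]
orientation: [[0.92, 0.392, 0.0], [0.392, -0.92, -0.002], [-0.0, 0.002, -1.0]]
ft_force: [0.5, -0.6, -0.2]
width: 0.0854
gripper_force: 0.0
```

Call:
{"op": "arm_command", "data": {
  "deltas": [
    [-1,0,0,0,0.1],
    [-1,0,0,0,0.1],
    [-1,0,0,0,0.1],
    [-1,0,0,0,0.1],
    [-1,0,0,0,0.1],
    [-1,0,0,0,0.1],
    [-1,0,0,0,0.1],
    [-1,0,0,0,0.1],
    [-1,0,0,0,0.1],
    [-1,0,0,0,0.1]
  ]
}}

```text
t: 2.65
tool_pos: [0.6174, 0.3044, 0.24]
orientation: [[0.952, 0.307, 0.0], [0.307, -0.952, 0.0], [0.0, -0.0, -1.0]]
ft_force: [0.6, -0.9, 0.3]
width: 0.0852
gripper_force: 0.0
```

```bash
python3 - <<'E'
from h import *
c=shot('wrist','w1.png'); s=read_state(); print(np.round(s['tool_pos'],4),np.round(s['joints'],0),np.round(c['extrinsics'],3).tolist(),np.round(c['K'],0).tolist(),c['k1'])
E
```

```text
[0.6174 0.3044 0.24  ] [-54.  41.  39. 101. -32.  50. -73.] [[0.307, -0.913, -0.269, 0.686], [-0.952, -0.295, -0.086, 0.326], [-0.001, 0.282, -0.959, 0.309], [0.0, 0.0, 0.0, 1.0]] [[336.0, 0.0, 320.0], [0.0, 336.0, 195.0], [0.0, 0.0, 1.0]] -0.010931704604873487
```

View pics/w1.png

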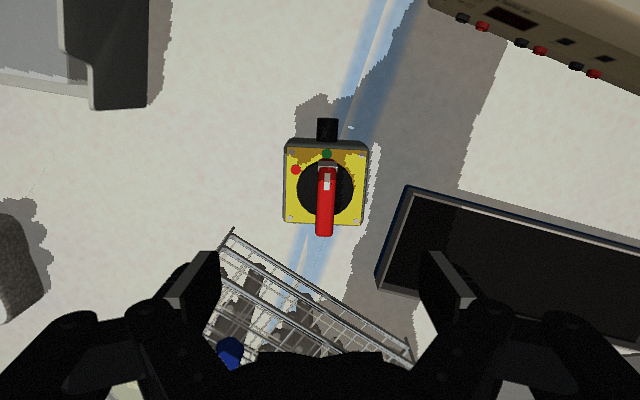

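The wrist view shows the yellow plate centred near (325,186). The bar lies vertical in the image, from (327,168) to (325,236), with the white mark at the top by the green dot (327,154). The red dot is at (296,169).

```bash
python3 - <<'E'
from h import *
c=shot('wrist')
roi=(270,130,385,245)
hsv=cv2.cvtColor(c['pixels'],cv2.COLOR_BGR2HSV)
k=np.vstack(blobs(c,(18,100,80),(38,255,255),20,roi)); b=cv2.boxPoints(cv2.minAreaRect(k)); q=[onz(c,*p,.042) for p in b]
print(np.array(q).round(3)[:,:2].tolist(),np.mean(q,0).round(4), b.round(0).tolist())
for k in blobs(c,(0,130,60),(8,255,255),100,(300,130,385,245)):
    b=cv2.boxPoints(cv2.minAreaRect(k)); print(b.round(0).tolist()); q=np.array([onz(c,*p,.087)[:2] for p in b]); print(q.round(3).tolist())
for v in (195,210,225):
    r=hsv[v,300:350]; i=np.where(((r[:,0]<8)|(r[:,0]>172))&(r[:,1]>130)&(r[:,2]>60))[0]+300; print(v,i.min(),i.max(),onz(c,i.mean(),v,.087).round(4))
E
```

```text
[[0.579, 0.325], [0.641, 0.34], [0.658, 0.278], [0.596, 0.259]] [0.6183 0.3004 0.042 ] [[283.0, 222.0], [286.0, 146.0], [366.0, 150.0], [363.0, 225.0]]
[[314.0, 235.0], [318.0, 166.0], [336.0, 167.0], [332.0, 237.0]]
[[0.593, 0.301], [0.642, 0.313], [0.645, 0.302], [0.596, 0.289]]
195 317 334 [0.6245 0.3024 0.087 ]
210 316 333 [0.6139 0.2997 0.087 ]
225 316 332 [0.6031 0.2965 0.087 ]
```

```bash
python3 - <<'E'
from h import *
plan((.6185,.3007,.131,-74.5))
E
```

```text
d [-0.0001, 0.0038, 0.109] 0.041
```

Call:
{"op": "arm_command", "data": {
  "deltas": [
    [-1,0,0.001,0.01,0.01],
    [-1,0,0.002,0.025,0.02],
    [-1,0,0.003,0.042,0.03],
    [-1,0,0.004,0.06,0.04],
    [-1,0,0.004,0.078,0.04],
    [-1,0,0.004,0.092,0.04],
    [-1,0,0.004,0.102,0.04],
    [-1,0,0.004,0.107,0.04],
    [-1,0,0.004,0.109,0.04],
    [-1,0,0.004,0.109,0.04]
  ],
  "grip_force": 40
}}

```text
t: 3.58
tool_pos: [0.6188, 0.3005, 0.1307]
orientation: [[0.963, 0.268, -0.0], [0.268, -0.963, -0.0], [-0.0, 0.0, -1.0]]
ft_force: [-0.0, -0.1, 1.0]
width: 0.0851
gripper_force: 0.0
```

Call:
{"op": "arm_command", "data": {
  "deltas": [
    [1,0,0,0,0],
    [1,0,0,0,0],
    [1,0,0,0,0],
    [1,0,0,0,0],
    [1,0,0,0,0],
    [1,0,0,0,0],
    [1,0,0,0,0],
    [1,0,0,0,0],
    [1,0,0,0,0],
    [1,0,0,0,0]
  ]
}}

```text
t: 4.42
tool_pos: [0.6187, 0.3006, 0.1313]
orientation: [[0.963, 0.268, 0.0], [0.268, -0.963, 0.0], [0.0, -0.0, -1.0]]
ft_force: [-0.7, -0.3, 4.1]
width: 0.0123
gripper_force: 40.3
```

Call:
{"op": "arm_command", "data": {
  "deltas": [
    [1,0,0,0,-0.11],
    [1,0,0,0,-0.22],
    [1,0,0,0,-0.34],
    [1,0,0,0,-0.46],
    [1,0,0,0,-0.58],
    [1,0,0,0,-0.7],
    [1,0,0,0,-0.82],
    [1,0,0,0,-0.93],
    [1,0,0,0,-1.02],
    [1,0,0,0,-1.05]
  ]
}}

```text
t: 5.25
tool_pos: [0.6186, 0.3007, 0.1313]
orientation: [[0.244, 0.97, -0.0], [0.97, -0.244, 0.001], [0.001, -0.001, -1.0]]
ft_force: [-1.0, 0.2, 4.3]
width: 0.0122
gripper_force: 40.9
```

Call:
{"op": "arm_command", "data": {
  "deltas": [
    [1,0,0,0,0],
    [1,0,0,0,0],
    [1,0,0,0,0],
    [-1,0,0,0,0],
    [-1,0,0,0,0],
    [-1,0,0,0,0],
    [-1,0,0,0,0],
    [-1,0,0,0,0],
    [-1,0,0,0,0],
    [-1,0,0,0,0]
  ]
}}

```text
t: 6.08
tool_pos: [0.6187, 0.3005, 0.1308]
orientation: [[0.247, 0.969, 0.0], [0.969, -0.247, -0.0], [-0.0, 0.0, -1.0]]
ft_force: [0.2, 0.7, 0.5]
width: 0.0853
gripper_force: 0.0
```

Call:
{"op": "arm_command", "data": {
  "deltas": [
    [-1,0,0,-0.01,0],
    [-1,0,0,-0.03,0],
    [-1,0,0,-0.05,0],
    [-1,0,0,-0.07,0],
    [-1,0,0,-0.09,0],
    [-1,0,0,-0.1,0],
    [-1,0,0,-0.11,0],
    [-1,0,0,-0.11,0],
    [-1,0,0,-0.11,0],
    [-1,0,0,-0.11,0]
  ]
}}

```text
t: 6.92
tool_pos: [0.6179, 0.3004, 0.2398]
orientation: [[0.246, 0.969, -0.002], [0.969, -0.246, -0.001], [-0.001, -0.002, -1.0]]
ft_force: [-0.4, -0.9, -1.5]
width: 0.0852
gripper_force: 0.0
```

```bash
python3 - <<'E'
from h import *
c=shot('wrist','w2.png'); t=shot('top')
for p,r,a in pots(t): print('pot',p.round(3),round(r,1),a)
plan((.62,.0,.25,-13),(.60,-.26,.25,0))
E
```

```text
pot [ 0.451 -0.241  0.05 ] 8.6 206.5
pot [ 0.466 -0.3    0.05 ] 8.6 206.0
pot [ 0.452 -0.365  0.05 ] 8.9 209.0
pot [ 0.474 -0.426  0.05 ] 8.6 204.0
d [-0.2906, 0.076, -0.0101] -0.022
d [-0.2578, 0.039, 0.0] -0.227
```

View pics/w2.png

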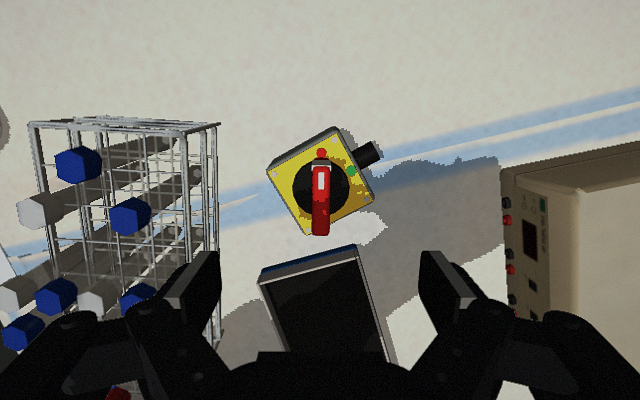

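The handle's white end at (321,168) now sits at the red dot, so the isolator is off. Next are the pots.

```bash
python3 - <<'E'
from h import *
plan((.60,.0,.25,-6),(.452,-.241,.22,0))
E
```

```text
d [-0.2955, 0.0566, -0.0101] -0.144
d [-0.2551, -0.122, 0.03] -0.105
```

Call:
{"op": "arm_command", "data": {
  "deltas": [
    [-1,-0.012,0.002,0,-0.01],
    [-1,-0.04,0.008,-0.002,-0.02],
    [-1,-0.075,0.014,-0.003,-0.04],
    [-1,-0.112,0.021,-0.004,-0.06],
    [-1,-0.15,0.029,-0.005,-0.08],
    [-1,-0.187,0.036,-0.006,-0.1],
    [-1,-0.222,0.043,-0.007,-0.11],
    [-1,-0.255,0.049,-0.009,-0.13],
    [-1,-0.282,0.054,-0.01,-0.14],
    [-1,-0.296,0.057,-0.01,-0.14]
  ]
}}

```text
t: 7.85
tool_pos: [0.5996, -0.0066, 0.251]
orientation: [[0.115, 0.993, -0.001], [0.993, -0.115, -0.003], [-0.003, -0.0, -1.0]]
ft_force: [0.2, -0.0, -0.2]
width: 0.0852
gripper_force: 0.0
```

Call:
{"op": "arm_command", "data": {
  "deltas": [
    [-1,-0.01,-0.005,0.001,-0.01],
    [-1,-0.035,-0.017,0.004,-0.02],
    [-1,-0.065,-0.031,0.008,-0.03],
    [-1,-0.1,-0.048,0.012,-0.04],
    [-1,-0.135,-0.065,0.016,-0.06],
    [-1,-0.17,-0.081,0.02,-0.08],
    [-1,-0.203,-0.097,0.024,-0.09],
    [-1,-0.23,-0.11,0.027,-0.1],
    [-1,-0.249,-0.119,0.029,-0.105],
    [-1,-0.255,-0.122,0.03,-0.105]
  ]
}}

```text
t: 8.68
tool_pos: [0.4495, -0.2426, 0.2205]
orientation: [[0.007, 1.0, -0.002], [1.0, -0.007, -0.0], [-0.0, -0.002, -1.0]]
ft_force: [-0.3, 1.1, -0.2]
width: 0.0856
gripper_force: 0.0
```

Call:
{"op": "arm_command", "data": {
  "deltas": [
    [-1,0,0,0,0],
    [-1,0,0,0,0],
    [-1,0,0,0,0],
    [-1,0,0,0,0],
    [-1,0,0,0,0],
    [-1,0,0,0,0],
    [-1,0,0,0,0],
    [-1,0,0,0,0],
    [-1,0,0,0,0],
    [-1,0,0,0,0]
  ]
}}

```text
t: 9.52
tool_pos: [0.452, -0.2406, 0.221]
orientation: [[0.004, 1.0, 0.0], [1.0, -0.004, -0.0], [-0.0, 0.0, -1.0]]
ft_force: [0.6, -0.4, 0.2]
width: 0.0852
gripper_force: 0.0
```

```bash
cat >> h.py <<'E'
def wpots(c,z=.052):
    "lids in a wrist view"
    r=[]
    for k in blobs(c,(100,120,40),(125,255,255),1500):
        (u,v),_=cv2.minEnclosingCircle(k); r.append((onz(c,u,v,z).round(4),(round(u),round(v)),cv2.contourArea(k)))
    return r
def weigh(n=12):
    f=[];t=[]
    for _ in range(n):
        cams.capture('side'); s=read_state(); f.append(s['ft_force']); t.append(s['tau'])
    f=np.array(f); print('F',f.mean(0).round(2),'sd',f.std(0).round(2)); return f.mean(0)
E
python3 - <<'E'
from h import *
c=shot('wrist','w3.png')
for r in wpots(c): print(r)
weigh(); s=read_state(); print(np.round(s['tool_pos'],4),np.round(s['joints'],0)); plan((.452,-.241,.09,0))
E
```

```text
(array([ 0.4509, -0.3625,  0.052 ]), (319, 336), 2455.5)
(array([ 0.465 , -0.2997,  0.052 ]), (337, 269), 3384.0)
(array([ 0.4505, -0.2408,  0.052 ]), (318, 197), 4113.0)
F [-0.17 -0.3   0.15] sd [0.32 0.55 0.29]
[ 0.4519 -0.2406  0.2209] [ 12.  27.  15. 124. -13.  31.  36.]
d [-0.0004, 0.0001, 0.1309] -0.004
```

View pics/w3.png

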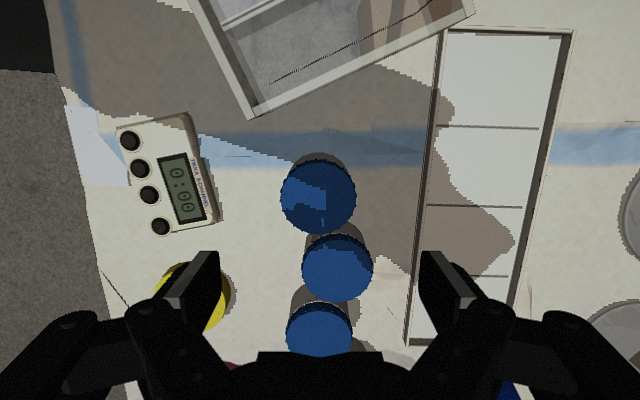

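The wrist view shows pot 1's lid at (318,197), centred between the open fingers. The next pots are at (337,269) and (319,336), and the timer and tape roll lie left of the finger path.

Call:
{"op": "arm_command", "data": {
  "deltas": [
    [-1,0,0,0.01,0],
    [-1,0,-0.001,0.028,0],
    [-1,0,-0.001,0.05,0],
    [-1,0,-0.001,0.073,0],
    [-1,0,-0.001,0.095,0],
    [-1,0,-0.001,0.112,0],
    [-1,0,-0.001,0.124,0],
    [-1,0,-0.001,0.13,0],
    [-1,0,-0.001,0.131,0],
    [-1,0,-0.001,0.131,0]
  ],
  "grip_force": 45
}}

```text
t: 11.0
tool_pos: [0.4508, -0.2406, 0.0895]
orientation: [[0.004, 1.0, -0.001], [1.0, -0.004, 0.0], [0.0, -0.001, -1.0]]
ft_force: [0.6, 0.4, 0.1]
width: 0.0853
gripper_force: 0.0
```

Call:
{"op": "arm_command", "data": {
  "deltas": [
    [1,0,0,0,0],
    [1,0,0,0,0],
    [1,0,0,0,0],
    [1,0,0,0,0],
    [1,0,0,0,0],
    [1,0,0,0,0],
    [1,0,0,0,0],
    [1,0,0,0,0],
    [1,0,0,0,0],
    [1,0,0,0,0]
  ]
}}

```text
t: 11.83
tool_pos: [0.4511, -0.2408, 0.091]
orientation: [[0.004, 1.0, 0.001], [1.0, -0.004, -0.0], [-0.0, 0.001, -1.0]]
ft_force: [-0.7, 0.4, 6.0]
width: 0.0551
gripper_force: 47.4
```

Call:
{"op": "arm_command", "data": {
  "deltas": [
    [1,0,0,-0.008,0],
    [1,0,0,-0.022,0],
    [1,0,0,-0.04,0],
    [1,0,0,-0.06,0],
    [1,0,0,-0.08,0],
    [1,0,0,-0.098,0],
    [1,0,0,-0.112,0],
    [1,0,0,-0.122,0],
    [1,0,0,-0.13,0],
    [1,0,0,-0.13,0]
  ]
}}

```text
t: 12.67
tool_pos: [0.4512, -0.2407, 0.2211]
orientation: [[0.004, 1.0, 0.002], [1.0, -0.004, -0.001], [-0.001, 0.002, -1.0]]
ft_force: [0.7, 0.1, -4.9]
width: 0.0547
gripper_force: 49.1
```

```bash
python3 - <<'E'
from h import *
weigh(15); print(read_state()['width'])
shot('side','s2.png')
for p,r,a in pots(shot('top')): print('pot',p.round(3),round(r,1),a)
print('tray');plan((.5875,-.157,.22,0),(.5875,-.157,.1,0))
print('shaker');plan((.592,-.0,.22,1),(.590,.186,.2,2.2))
E
```

```text
F [ 0.04 -0.01 -5.09] sd [0.48 0.43 0.6 ]
0.05467348088154827
pot [ 0.449 -0.366  0.05 ] 8.8 157.0
pot [ 0.473 -0.426  0.05 ] 8.4 202.0
tray
d [0.0841, 0.1362, -0.0001] -0.004
d [0.0, 0.0, 0.12] 0.0
shaker
d [0.2412, 0.1401, -0.0001] -0.021
d [0.186, 0.0012, 0.02] -0.021
```

Call:
{"op": "arm_command", "data": {
  "deltas": [
    [1,0.008,0.008,0,0],
    [1,0.028,0.022,0,0],
    [1,0.055,0.04,0,0],
    [1,0.087,0.06,0,0],
    [1,0.12,0.08,0,-0.01],
    [1,0.153,0.1,0,-0.01],
    [1,0.185,0.116,0,-0.02],
    [1,0.213,0.13,0,-0.02],
    [1,0.233,0.138,0,-0.02],
    [1,0.241,0.14,0,-0.02]
  ]
}}

```text
t: 14.35
tool_pos: [0.5943, 0.0068, 0.2197]
orientation: [[-0.024, 1.0, 0.002], [1.0, 0.024, 0.003], [0.003, 0.002, -1.0]]
ft_force: [0.3, 1.8, -4.5]
width: 0.0547
gripper_force: 49.1
```

Call:
{"op": "arm_command", "data": {
  "deltas": [
    [1,0.008,0,0,0],
    [1,0.024,0,0.002,0],
    [1,0.046,0,0.005,0],
    [1,0.072,-0.001,0.009,-0.01],
    [1,0.1,-0.001,0.013,-0.01],
    [1,0.127,-0.001,0.017,-0.02],
    [1,0.151,-0.001,0.019,-0.02],
    [1,0.17,-0.001,0.02,-0.02],
    [1,0.182,-0.001,0.02,-0.02],
    [1,0.186,-0.001,0.02,-0.02]
  ]
}}

```text
t: 15.18
tool_pos: [0.5872, 0.1878, 0.1997]
orientation: [[-0.038, 0.999, -0.001], [0.999, 0.038, 0.001], [0.001, -0.001, -1.0]]
ft_force: [0.1, 0.6, -4.6]
width: 0.0547
gripper_force: 49.1
```

```bash
python3 - <<'E'
from h import *
shot('wrist','w4.png'); weigh(8)
plan((.588,.186,.11,2.2))
E
```

```text
F [ 0.19 -0.47 -4.71] sd [0.34 0.85 0.4 ]
d [0.0016, -0.0001, 0.0901] -0.004
```

View pics/w4.png

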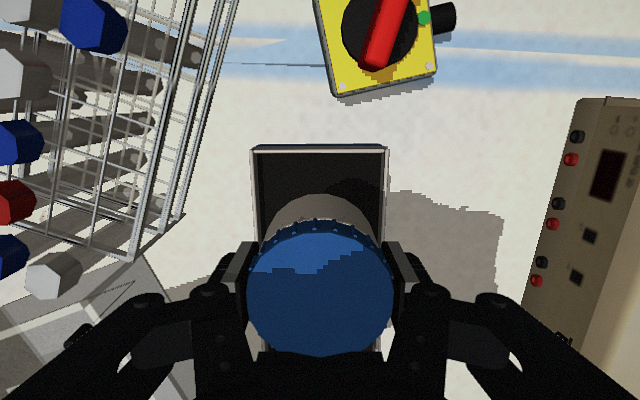

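The wrist view shows the pot held at (320,290), centred across the shaker's rim (250 to 388), with the isolator clear above it. Lowering it now.

Call:
{"op": "arm_command", "data": {
  "deltas": [
    [1,0,0,0.008,0],
    [1,0,0,0.022,0],
    [1,0,0,0.038,0],
    [1,0,0,0.053,0],
    [1,0,0,0.067,0],
    [1,0,0,0.078,0],
    [1,0,0,0.085,0],
    [1,0,0,0.089,0],
    [1,0,0,0.09,0],
    [1,0,0,0.09,0]
  ]
}}

```text
t: 16.47
tool_pos: [0.5882, 0.1858, 0.11]
orientation: [[-0.036, 0.999, 0.0], [0.999, 0.036, 0.0], [0.0, 0.0, -1.0]]
ft_force: [0.1, 0.4, -4.7]
width: 0.0548
gripper_force: 49.5
```

Call:
{"op": "arm_command", "data": {
  "deltas": [
    [1,0,0,0,0],
    [-0.65,0,0,0,0],
    [-0.65,0,0,0,0],
    [-0.65,0,0,0,0],
    [-0.65,0,0,0,0],
    [-0.65,0,0,0,0],
    [-0.65,0,0,0,0],
    [-0.65,0,0,0,0],
    [-0.65,0,0,0,0],
    [-0.65,0,0,-0.004,0]
  ]
}}

```text
t: 17.3
tool_pos: [0.5874, 0.1857, 0.1134]
orientation: [[-0.036, 0.999, -0.001], [0.999, 0.036, -0.0], [-0.0, -0.001, -1.0]]
ft_force: [-0.6, 1.0, -0.1]
width: 0.0706
gripper_force: 0.0
```

Call:
{"op": "arm_command", "data": {
  "deltas": [
    [-0.65,0,0,-0.01,0],
    [-0.65,0,0,-0.03,0],
    [-0.65,0,0,-0.055,0],
    [-0.65,0,0,-0.08,0],
    [-0.65,0,0,-0.1,0],
    [-0.65,0,0,-0.112,0],
    [-0.65,0,0,-0.115,0],
    [-0.65,0,0,-0.115,0],
    [-0.65,0,0,-0.115,0],
    [-0.65,0,0,-0.115,0]
  ]
}}

```text
t: 18.13
tool_pos: [0.587, 0.1857, 0.2276]
orientation: [[-0.036, 0.999, -0.003], [0.999, 0.036, -0.001], [-0.001, -0.003, -1.0]]
ft_force: [-1.2, -0.5, -0.1]
width: 0.0704
gripper_force: 0.0
```

```bash
python3 - <<'E'
from h import *
weigh(8)
c=shot('wrist')
for r in wpots(c,.07): print(r)
plan((.595,.0,.24,1),(.465,-.300,.22,0))
E
```

```text
F [-0.24  0.07 -0.02] sd [0.42 0.44 0.51]
(array([0.5883, 0.1861, 0.07  ]), (320, 201), 4656.5)
d [-0.1859, 0.0004, -0.0113] 0.018
d [-0.2977, -0.1352, 0.02] 0.017
```

Call:
{"op": "arm_command", "data": {
  "deltas": [
    [-1,-0.008,0,0,0],
    [-1,-0.024,0,-0.001,0],
    [-1,-0.046,0,-0.003,0.01],
    [-1,-0.072,0,-0.005,0.01],
    [-1,-0.1,0,-0.007,0.01],
    [-1,-0.127,0,-0.009,0.02],
    [-1,-0.151,0,-0.01,0.02],
    [-1,-0.17,0,-0.011,0.02],
    [-1,-0.182,0,-0.011,0.02],
    [-1,-0.186,0,-0.011,0.02]
  ]
}}

```text
t: 19.42
tool_pos: [0.5942, -0.0045, 0.2403]
orientation: [[-0.011, 1.0, 0.0], [1.0, 0.011, -0.002], [-0.002, 0.0, -1.0]]
ft_force: [-0.1, 0.8, 0.1]
width: 0.0853
gripper_force: 0.0
```

Call:
{"op": "arm_command", "data": {
  "deltas": [
    [-1,-0.01,-0.005,0.001,0],
    [-1,-0.037,-0.017,0.002,0],
    [-1,-0.072,-0.033,0.004,0.01],
    [-1,-0.11,-0.05,0.007,0.01],
    [-1,-0.15,-0.068,0.01,0.01],
    [-1,-0.19,-0.086,0.013,0.02],
    [-1,-0.228,-0.103,0.016,0.02],
    [-1,-0.26,-0.118,0.018,0.02],
    [-1,-0.285,-0.13,0.02,0.02],
    [-1,-0.298,-0.135,0.02,0.02]
  ]
}}

```text
t: 20.25
tool_pos: [0.4613, -0.3037, 0.2196]
orientation: [[0.008, 1.0, -0.002], [1.0, -0.008, -0.001], [-0.001, -0.002, -1.0]]
ft_force: [-0.5, -0.5, -0.1]
width: 0.0853
gripper_force: 0.0
```

Call:
{"op": "arm_command", "data": {
  "deltas": [
    [-1,0,0,0,0],
    [-1,0,0,0,0],
    [-1,0,0,0,0],
    [-1,0,0,0,0],
    [-1,0,0,0,0],
    [-1,0,0,0,0],
    [-1,0,0,0,0],
    [-1,0,0,0,0],
    [-1,0,0,0,0],
    [-1,0,0,0,0]
  ]
}}

```text
t: 21.08
tool_pos: [0.4644, -0.3002, 0.2199]
orientation: [[0.004, 1.0, -0.0], [1.0, -0.004, -0.0], [-0.0, -0.0, -1.0]]
ft_force: [-0.7, 0.5, 0.9]
width: 0.0852
gripper_force: 0.0
```

```bash
python3 - <<'E'
from h import *
c=shot('wrist','w5.png'); w=wpots(c)
for r in w: print(r)
p=min(w,key=lambda r:np.hypot(r[0][0]-.465,r[0][1]+.3))[0]
plan((p[0],p[1],.09,0))
E
```

```text
(array([ 0.4725, -0.4243,  0.052 ]), (330, 339), 2200.0)
(array([ 0.4508, -0.364 ,  0.052 ]), (303, 275), 3359.0)
(array([ 0.4655, -0.3012,  0.052 ]), (321, 199), 4165.0)
d [-0.001, 0.0011, 0.1299] -0.004
```

Call:
{"op": "arm_command", "data": {
  "deltas": [
    [-1,0,0,0.01,0],
    [-1,0,0.001,0.028,0],
    [-1,-0.001,0.001,0.05,0],
    [-1,-0.001,0.001,0.073,0],
    [-1,-0.001,0.001,0.095,0],
    [-1,-0.001,0.001,0.112,0],
    [-1,-0.001,0.001,0.123,0],
    [-1,-0.001,0.001,0.129,0],
    [-1,-0.001,0.001,0.13,0],
    [-1,-0.001,0.001,0.13,0]
  ]
}}

```text
t: 21.97
tool_pos: [0.4655, -0.3014, 0.0899]
orientation: [[0.004, 1.0, 0.0], [1.0, -0.004, -0.0], [-0.0, 0.0, -1.0]]
ft_force: [0.5, -0.2, 0.5]
width: 0.0854
gripper_force: 0.0
```

Call:
{"op": "arm_command", "data": {
  "deltas": [
    [1,0,0,0,0],
    [1,0,0,0,0],
    [1,0,0,0,0],
    [1,0,0,0,0],
    [1,0,0,0,0],
    [1,0,0,0,0],
    [1,0,0,0,0],
    [1,0,0,0,0],
    [1,0,0,0,0],
    [1,0,0,0,0]
  ]
}}

```text
t: 22.8
tool_pos: [0.4657, -0.3015, 0.0911]
orientation: [[0.004, 1.0, 0.001], [1.0, -0.004, -0.001], [-0.001, 0.001, -1.0]]
ft_force: [-0.6, -0.2, 5.9]
width: 0.0552
gripper_force: 47.6
```

Call:
{"op": "arm_command", "data": {
  "deltas": [
    [1,0,0,-0.008,0],
    [1,0,0,-0.022,0],
    [1,0,0,-0.04,0],
    [1,0,0,-0.06,0],
    [1,0,0,-0.08,0],
    [1,0,0,-0.098,0],
    [1,0,0,-0.112,0],
    [1,0,0,-0.122,0],
    [1,0,0,-0.13,0],
    [1,0,0,-0.13,0]
  ]
}}

```text
t: 23.63
tool_pos: [0.4657, -0.3013, 0.2211]
orientation: [[0.004, 1.0, 0.002], [1.0, -0.004, -0.001], [-0.001, 0.002, -1.0]]
ft_force: [0.5, -0.5, -5.3]
width: 0.055
gripper_force: 49.2
```

```bash
python3 - <<'E'
from h import *
weigh(15); print(read_state()['width'])
print('tray');plan((.59,-.157,.22,0),(.59,-.157,.097,0))
print('shaker');plan((.593,-.0,.22,1),(.590,.116,.2,2.2))
E
```

```text
F [ 0.06  0.17 -5.1 ] sd [0.59 0.51 0.45]
0.054748320814879285
tray
d [0.1447, 0.124, -0.0001] -0.004
d [0.0, 0.0, 0.123] 0.0
shaker
d [0.3017, 0.1264, -0.0001] -0.021
d [0.116, -0.001, 0.02] -0.021
```

Weighed at about 525 g, so this one is heavy too and goes in the next shaker slot.

Call:
{"op": "arm_command", "data": {
  "deltas": [
    [1,0.012,0.01,0,0],
    [1,0.04,0.024,0,0],
    [1,0.075,0.04,0,0],
    [1,0.113,0.058,0,0],
    [1,0.153,0.076,0,-0.01],
    [1,0.193,0.093,0,-0.01],
    [1,0.231,0.107,0,-0.02],
    [1,0.266,0.118,0,-0.02],
    [1,0.29,0.124,0,-0.02],
    [1,0.302,0.126,0,-0.02]
  ]
}}

```text
t: 25.22
tool_pos: [0.5942, 0.0069, 0.2197]
orientation: [[-0.024, 1.0, 0.001], [1.0, 0.024, 0.003], [0.003, 0.001, -1.0]]
ft_force: [-0.4, 2.2, -5.5]
width: 0.055
gripper_force: 49.2
```

Call:
{"op": "arm_command", "data": {
  "deltas": [
    [1,0.005,0,0,0],
    [1,0.016,0,0.002,0],
    [1,0.031,0,0.005,0],
    [1,0.048,-0.001,0.009,-0.01],
    [1,0.066,-0.001,0.013,-0.01],
    [1,0.083,-0.001,0.017,-0.02],
    [1,0.098,-0.001,0.019,-0.02],
    [1,0.109,-0.001,0.02,-0.02],
    [1,0.116,-0.001,0.02,-0.02],
    [1,0.116,-0.001,0.02,-0.02]
  ]
}}

```text
t: 26.05
tool_pos: [0.5898, 0.1186, 0.1998]
orientation: [[-0.039, 0.999, 0.0], [0.999, 0.039, 0.001], [0.001, 0.0, -1.0]]
ft_force: [0.4, 0.4, -4.8]
width: 0.0545
gripper_force: 49.2
```

```bash
python3 - <<'E'
from h import *
plan((.590,.116,.1095,2.2))
E
```

```text
d [-0.0027, 0.0001, 0.0903] 0.0
```

Call:
{"op": "arm_command", "data": {
  "deltas": [
    [1,0,0,0.008,0],
    [1,0,0,0.022,0],
    [1,0,0,0.038,0],
    [1,0,0,0.053,0],
    [1,0,0,0.067,0],
    [1,0,0,0.078,0],
    [1,0,0,0.085,0],
    [1,0,0,0.089,0],
    [1,0,0,0.09,0],
    [1,0,0,0.09,0]
  ]
}}

```text
t: 26.88
tool_pos: [0.5901, 0.1159, 0.11]
orientation: [[-0.036, 0.999, 0.0], [0.999, 0.036, -0.0], [-0.0, 0.0, -1.0]]
ft_force: [-0.0, -0.6, -4.8]
width: 0.0546
gripper_force: 49.2
```

Call:
{"op": "arm_command", "data": {
  "deltas": [
    [1,0,0,0,0],
    [-0.65,0,0,0,0],
    [-0.65,0,0,0,0],
    [-0.65,0,0,0,0],
    [-0.65,0,0,0,0],
    [-0.65,0,0,0,0],
    [-0.65,0,0,0,0],
    [-0.65,0,0,0,0],
    [-0.65,0,0,0,0],
    [-0.65,0,0,-0.004,0]
  ]
}}

```text
t: 27.72
tool_pos: [0.5893, 0.1162, 0.1134]
orientation: [[-0.036, 0.999, -0.001], [0.999, 0.036, -0.0], [-0.0, -0.001, -1.0]]
ft_force: [0.1, 0.6, -0.2]
width: 0.0706
gripper_force: 0.0
```

Call:
{"op": "arm_command", "data": {
  "deltas": [
    [-0.65,0,0,-0.01,0],
    [-0.65,0,0,-0.03,0],
    [-0.65,0,0,-0.055,0],
    [-0.65,0,0,-0.08,0],
    [-0.65,0,0,-0.1,0],
    [-0.65,0,0,-0.112,0],
    [-0.65,0,0,-0.115,0],
    [-0.65,0,0,-0.115,0],
    [-0.65,0,0,-0.115,0],
    [-0.65,0,0,-0.115,0]
  ]
}}

```text
t: 28.55
tool_pos: [0.5889, 0.1162, 0.2276]
orientation: [[-0.036, 0.999, -0.003], [0.999, 0.036, -0.001], [-0.001, -0.003, -1.0]]
ft_force: [0.1, -0.2, 0.2]
width: 0.0705
gripper_force: 0.0
```

```bash
python3 - <<'E'
from h import *
c=shot('wrist')
for r in wpots(c,.07): print(r)
for p,r,a in pots(shot('top')): print('pot',p.round(3),round(r,1),a)
plan((.595,-.06,.24,1),(.451,-.364,.22,0))
E
```

```text
(array([0.5902, 0.1169, 0.07  ]), (322, 201), 4728.5)
(array([0.5881, 0.1848, 0.07  ]), (323, 101), 5919.0)
pot [ 0.452 -0.365  0.05 ] 8.9 208.5
pot [ 0.473 -0.426  0.05 ] 8.4 201.0
d [-0.1763, -0.0004, -0.0123] 0.019
d [-0.3014, -0.1493, 0.02] 0.017
```

Call:
{"op": "arm_command", "data": {
  "deltas": [
    [-1,-0.008,0,0,0],
    [-1,-0.024,0,-0.001,0],
    [-1,-0.046,0,-0.003,0.01],
    [-1,-0.07,0,-0.005,0.01],
    [-1,-0.096,0,-0.007,0.01],
    [-1,-0.121,0,-0.009,0.02],
    [-1,-0.144,0,-0.01,0.02],
    [-1,-0.162,0,-0.012,0.02],
    [-1,-0.173,0,-0.012,0.02],
    [-1,-0.176,0,-0.012,0.02]
  ]
}}

```text
t: 29.48
tool_pos: [0.5957, -0.063, 0.2408]
orientation: [[-0.012, 1.0, -0.0], [1.0, 0.012, -0.002], [-0.002, -0.0, -1.0]]
ft_force: [-0.8, -0.1, 0.3]
width: 0.0855
gripper_force: 0.0
```

Call:
{"op": "arm_command", "data": {
  "deltas": [
    [-1,-0.01,-0.005,0.001,0],
    [-1,-0.037,-0.018,0.002,0],
    [-1,-0.072,-0.036,0.004,0.01],
    [-1,-0.112,-0.055,0.007,0.01],
    [-1,-0.152,-0.075,0.01,0.01],
    [-1,-0.192,-0.095,0.013,0.02],
    [-1,-0.23,-0.114,0.016,0.02],
    [-1,-0.264,-0.131,0.018,0.02],
    [-1,-0.289,-0.143,0.02,0.02],
    [-1,-0.301,-0.149,0.02,0.02]
  ]
}}

```text
t: 30.32
tool_pos: [0.4484, -0.3675, 0.2206]
orientation: [[0.01, 1.0, -0.002], [1.0, -0.01, -0.002], [-0.002, -0.002, -1.0]]
ft_force: [-0.6, -0.1, 0.3]
width: 0.0855
gripper_force: 0.0
```

Call:
{"op": "arm_command", "data": {
  "deltas": [
    [-1,0,0,0,0],
    [-1,0,0,0,0],
    [-1,0,0,0,0],
    [-1,0,0,0,0],
    [-1,0,0,0,0],
    [-1,0,0,0,0],
    [-1,0,0,0,0],
    [-1,0,0,0,0],
    [-1,0,0,0,0],
    [-1,0,0,0,0]
  ]
}}

```text
t: 31.15
tool_pos: [0.452, -0.3629, 0.2209]
orientation: [[0.004, 1.0, 0.0], [1.0, -0.004, -0.0], [-0.0, 0.0, -1.0]]
ft_force: [0.5, -0.3, 0.4]
width: 0.0856
gripper_force: 0.0
```

```bash
python3 - <<'E'
from h import *
c=shot('wrist','w6.png'); w=wpots(c)
for r in w: print(r)
p=min(w,key=lambda r:np.hypot(r[0][0]-.451,r[0][1]+.364))[0]
plan((p[0],p[1],.09,0))
E
```

```text
(array([ 0.6084, -0.4493,  0.052 ]), (512, 298), 1591.5)
(array([ 0.4717, -0.4267,  0.052 ]), (345, 274), 3314.5)
(array([ 0.4506, -0.3656,  0.052 ]), (318, 200), 4104.5)
d [-0.0026, -0.0013, 0.1309] -0.004
```

View pics/w6.png

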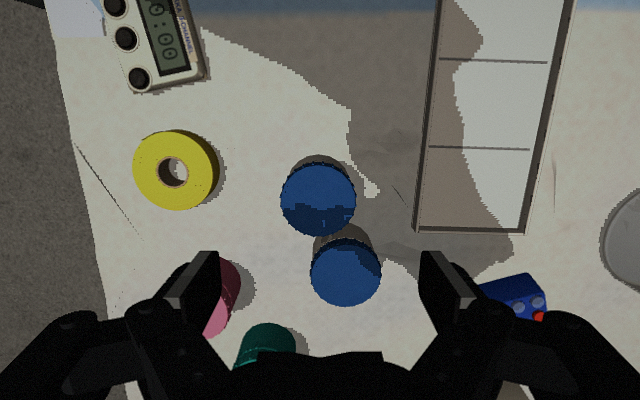

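The wrist view shows pot 3 at (318,200). The tape roll's edge at (218,170) is about 8 cm from its centre, clear of the fingers.

Call:
{"op": "arm_command", "data": {
  "deltas": [
    [-1,0,0,0.01,0],
    [-1,-0.001,-0.001,0.028,0],
    [-1,-0.002,-0.001,0.05,0],
    [-1,-0.002,-0.001,0.073,0],
    [-1,-0.002,-0.001,0.095,0],
    [-1,-0.002,-0.001,0.112,0],
    [-1,-0.002,-0.001,0.123,0],
    [-1,-0.002,-0.001,0.13,0],
    [-1,-0.002,-0.001,0.131,0],
    [-1,-0.002,-0.001,0.131,0]
  ]
}}

```text
t: 32.03
tool_pos: [0.4509, -0.3652, 0.0898]
orientation: [[0.004, 1.0, -0.0], [1.0, -0.004, -0.0], [-0.0, -0.0, -1.0]]
ft_force: [0.3, -0.7, 0.1]
width: 0.0854
gripper_force: 0.0
```

Call:
{"op": "arm_command", "data": {
  "deltas": [
    [1,0,0,0,0],
    [1,0,0,0,0],
    [1,0,0,0,0],
    [1,0,0,0,0],
    [1,0,0,0,0],
    [1,0,0,0,0],
    [1,0,0,0,0],
    [1,0,0,0,0],
    [1,0,0,0,0],
    [1,0,0,0,0]
  ]
}}

```text
t: 32.87
tool_pos: [0.4515, -0.3654, 0.0912]
orientation: [[0.004, 1.0, 0.002], [1.0, -0.004, -0.001], [-0.001, 0.002, -1.0]]
ft_force: [-0.7, 0.7, 7.0]
width: 0.055
gripper_force: 47.8
```

Call:
{"op": "arm_command", "data": {
  "deltas": [
    [1,0,0,-0.008,0],
    [1,0,0,-0.022,0],
    [1,0,0,-0.04,0],
    [1,0,0,-0.06,0],
    [1,0,0,-0.08,0],
    [1,0,0,-0.098,0],
    [1,0,0,-0.112,0],
    [1,0,0,-0.122,0],
    [1,0,0,-0.13,0],
    [1,0,0,-0.13,0]
  ]
}}

```text
t: 33.7
tool_pos: [0.4514, -0.3653, 0.2214]
orientation: [[0.004, 1.0, 0.002], [1.0, -0.004, -0.001], [-0.001, 0.002, -1.0]]
ft_force: [-0.3, -0.2, -1.7]
width: 0.0547
gripper_force: 48.0
```

```bash
python3 - <<'E'
from h import *
weigh(15); print(read_state()['width'])
print('tray');plan((.59,-.227,.22,0),(.59,-.227,.097,0))
print('shaker');plan((.593,-.04,.22,1),(.593,.046,.2,2.2))
E
```

```text
F [ 0.02 -0.11 -2.02] sd [0.49 0.46 0.49]
0.0550032690756782
tray
d [0.1385, 0.1385, -0.0001] -0.004
d [0.0, 0.0, 0.123] 0.0
shaker
d [0.3255, 0.1408, -0.0001] -0.021
d [0.086, 0.0015, 0.02] -0.021
```

About 210 g: light, so it goes in the tray.

Call:
{"op": "arm_command", "data": {
  "deltas": [
    [1,0.005,0.005,0,0],
    [1,0.018,0.018,0,0],
    [1,0.035,0.035,0,0],
    [1,0.055,0.055,0,0],
    [1,0.076,0.076,0,0],
    [1,0.097,0.097,0,0],
    [1,0.116,0.116,0,0],
    [1,0.131,0.131,0,0],
    [1,0.138,0.138,0,0],
    [1,0.138,0.138,0,0]
  ]
}}

```text
t: 35.28
tool_pos: [0.592, -0.224, 0.2197]
orientation: [[-0.002, 1.0, 0.001], [1.0, 0.002, 0.002], [0.002, 0.001, -1.0]]
ft_force: [0.2, -0.1, -2.4]
width: 0.055
gripper_force: 48.0
```

Call:
{"op": "arm_command", "data": {
  "deltas": [
    [1,0,0,0.01,0],
    [1,0,0,0.028,0],
    [1,0,0,0.048,0],
    [1,0,0,0.07,0],
    [1,0,0,0.09,0],
    [1,0,0,0.105,0],
    [1,0,0,0.115,0],
    [1,0,0,0.121,0],
    [1,0,0,0.124,0],
    [1,0,0,0.124,0]
  ]
}}

```text
t: 36.12
tool_pos: [0.5887, -0.2288, 0.0961]
orientation: [[0.006, 1.0, -0.001], [1.0, -0.006, -0.001], [-0.001, -0.001, -1.0]]
ft_force: [0.7, -0.7, -2.0]
width: 0.0549
gripper_force: 47.8
```

```bash
python3 - <<'E'
from h import *
s=read_state(); print(s['tool_pos'],s['ft_force'])
shot('side','s3.png')
E
```

```text
[ 0.58871586 -0.22883606  0.09605562] [ 0.70818938 -0.65043609 -1.95349907]
```

View pics/s3.png

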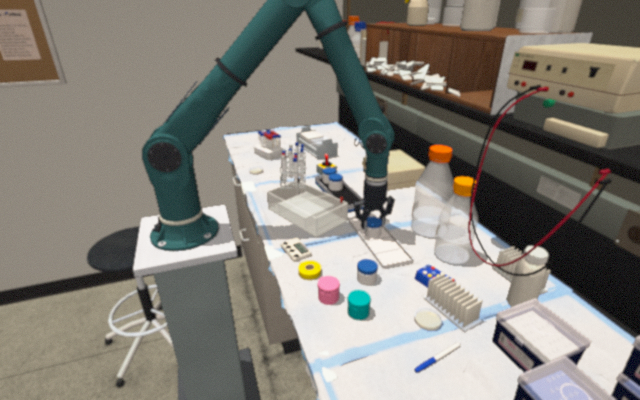

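The side view shows the pot held over the tray at (375,225), with pot 4 at (367,270) and two pots standing on the shaker at (330,178). Releasing this one and moving on to pot 4.

Call:
{"op": "arm_command", "data": {
  "deltas": [
    [1,0,0,0.001,0],
    [-0.65,0,0,0.001,0],
    [-0.65,0,0,0.001,0],
    [-0.65,0,0,0.001,0],
    [-0.65,0,0,0.001,0],
    [-0.65,0,0,0.001,0],
    [-0.65,0,0,0.001,0],
    [-0.65,0,0,0.001,0],
    [-0.65,0,0,0.001,0],
    [-0.65,0,0,-0.004,0]
  ]
}}

```text
t: 37.0
tool_pos: [0.5889, -0.2273, 0.0993]
orientation: [[0.004, 1.0, -0.002], [1.0, -0.004, 0.001], [0.001, -0.002, -1.0]]
ft_force: [0.9, 0.9, 1.0]
width: 0.0698
gripper_force: 0.0
```

Call:
{"op": "arm_command", "data": {
  "deltas": [
    [-0.65,0,0,-0.01,0],
    [-0.65,0,0,-0.03,0],
    [-0.65,0,0,-0.055,0],
    [-0.65,0,0,-0.08,0],
    [-0.65,0,0,-0.1,0],
    [-0.65,0,0,-0.115,0],
    [-0.65,0,0,-0.12,0],
    [-0.65,0,0,-0.12,0],
    [-0.65,0,0,-0.12,0],
    [-0.65,0,0,-0.12,0]
  ]
}}

```text
t: 37.83
tool_pos: [0.5888, -0.2271, 0.2189]
orientation: [[0.004, 1.0, -0.002], [1.0, -0.004, 0.001], [0.001, -0.002, -1.0]]
ft_force: [-0.5, 0.2, -0.3]
width: 0.0703
gripper_force: 0.0
```

Call:
{"op": "arm_command", "data": {
  "deltas": [
    [-1,-0.008,-0.005,0,0],
    [-1,-0.03,-0.018,0,0],
    [-1,-0.06,-0.035,0,0],
    [-1,-0.095,-0.056,0,0],
    [-1,-0.13,-0.077,0,0],
    [-1,-0.16,-0.094,0,0],
    [-1,-0.185,-0.109,0,0],
    [-1,-0.2,-0.118,0,0],
    [-1,-0.2,-0.118,0,0],
    [-1,-0.2,-0.118,0,0]
  ]
}}

```text
t: 38.67
tool_pos: [0.4688, -0.4284, 0.219]
orientation: [[0.008, 1.0, -0.002], [1.0, -0.008, 0.001], [0.001, -0.002, -1.0]]
ft_force: [-0.1, 0.5, -0.8]
width: 0.0854
gripper_force: 0.0
```

```bash
python3 - <<'E'
from h import *
for p,r,a in pots(shot('top'),(210,140,480,270)): print('pot',p.round(3),round(r,1),a)
c=shot('wrist'); w=wpots(c)
for r in w: print(r)
p=min(w,key=lambda r:np.hypot(r[0][0]-.472,r[0][1]+.4265))[0]
plan((p[0],p[1],.09,0))
E
```

```text
pot [0.593 0.19  0.05 ] 9.2 226.0
pot [0.596 0.12  0.05 ] 9.3 239.0
pot [ 0.591 -0.228  0.05 ] 8.5 197.5
pot [ 0.475 -0.426  0.05 ] 8.4 142.5
pot [ 0.64  -0.493  0.05 ] 15.1 322.5
(array([ 0.6258, -0.4834,  0.052 ]), (519, 267), 5147.5)
(array([ 0.4722, -0.428 ,  0.052 ]), (323, 200), 4182.5)
d [-0.0026, 0.0011, 0.1291] -0.003
```

Call:
{"op": "arm_command", "data": {
  "deltas": [
    [-1,0,0.001,0.01,0],
    [-1,-0.001,0.001,0.028,0],
    [-1,-0.001,0.001,0.05,0],
    [-1,-0.001,0.001,0.073,0],
    [-1,-0.001,0.001,0.095,0],
    [-1,-0.001,0.001,0.112,0],
    [-1,-0.001,0.001,0.122,0],
    [-1,-0.001,0.001,0.128,0],
    [-1,-0.001,0.001,0.129,0],
    [-1,-0.001,0.001,0.129,0]
  ]
}}

```text
t: 39.6
tool_pos: [0.4722, -0.4278, 0.0909]
orientation: [[0.003, 1.0, 0.0], [1.0, -0.003, -0.0], [-0.0, 0.0, -1.0]]
ft_force: [-0.2, -0.2, -0.7]
width: 0.0853
gripper_force: 0.0
```

Call:
{"op": "arm_command", "data": {
  "deltas": [
    [1,0,0,0,0],
    [1,0,0,0,0],
    [1,0,0,0,0],
    [1,0,0,0,0],
    [1,0,0,0,0],
    [1,0,0,0,0],
    [1,0,0,0,0],
    [1,0,0,0,0],
    [1,0,0,0,0],
    [1,0,0,0,0]
  ]
}}

```text
t: 40.43
tool_pos: [0.4724, -0.4287, 0.0923]
orientation: [[0.004, 1.0, 0.002], [1.0, -0.004, -0.001], [-0.001, 0.002, -1.0]]
ft_force: [-0.9, 0.7, 6.8]
width: 0.0548
gripper_force: 48.2
```

Call:
{"op": "arm_command", "data": {
  "deltas": [
    [1,0,0,-0.008,0],
    [1,0,0,-0.022,0],
    [1,0,0,-0.04,0],
    [1,0,0,-0.06,0],
    [1,0,0,-0.08,0],
    [1,0,0,-0.098,0],
    [1,0,0,-0.112,0],
    [1,0,0,-0.122,0],
    [1,0,0,-0.13,0],
    [1,0,0,-0.13,0]
  ]
}}

```text
t: 41.27
tool_pos: [0.472, -0.4285, 0.2227]
orientation: [[0.004, 1.0, 0.002], [1.0, -0.004, -0.002], [-0.002, 0.002, -1.0]]
ft_force: [0.5, -0.6, -2.8]
width: 0.0551
gripper_force: 48.3
```

```bash
python3 - <<'E'
from h import *
weigh(15); print(read_state()['width'])
print('tray');plan((.59,-.325,.22,0),(.59,-.325,.097,0))
print('shaker');plan((.593,-.12,.22,1),(.593,.046,.2,2.2))
E
```

```text
F [ 0.    0.07 -2.88] sd [0.43 0.36 0.6 ]
0.05497442987771009
tray
d [0.1035, 0.1179, 0.0009] -0.004
d [0.0, 0.0, 0.123] 0.0
shaker
d [0.3086, 0.1201, 0.0009] -0.021
d [0.166, 0.0029, 0.02] -0.021
```

```bash
python3 - <<'E'
from h import *
weigh(30)
E
```

```text
F [ 0.07  0.12 -2.97] sd [0.49 0.49 0.46]
```

Averaged, it weighs about 300 g, so it is light and goes in the tray.

Call:
{"op": "arm_command", "data": {
  "deltas": [
    [1,0.004,0.004,0,0],
    [1,0.014,0.016,0,0],
    [1,0.028,0.032,0,0],
    [1,0.043,0.049,0,0],
    [1,0.058,0.066,0,0],
    [1,0.074,0.084,0,0],
    [1,0.088,0.1,0,0],
    [1,0.098,0.112,0,0],
    [1,0.103,0.118,0,0],
    [1,0.103,0.118,0,0]
  ]
}}

```text
t: 44.35
tool_pos: [0.5927, -0.3225, 0.2206]
orientation: [[-0.001, 1.0, 0.001], [1.0, 0.001, 0.001], [0.001, 0.001, -1.0]]
ft_force: [0.5, -0.2, -2.4]
width: 0.0549
gripper_force: 48.3
```

Call:
{"op": "arm_command", "data": {
  "deltas": [
    [1,0,0,0.01,0],
    [1,0,0,0.028,0],
    [1,0,0,0.048,0],
    [1,0,0,0.07,0],
    [1,0,0,0.09,0],
    [1,0,0,0.105,0],
    [1,0,0,0.115,0],
    [1,0,0,0.122,0],
    [1,0,0,0.125,0],
    [1,0,0,0.125,0]
  ]
}}

```text
t: 45.18
tool_pos: [0.5896, -0.3267, 0.0967]
orientation: [[0.005, 1.0, 0.0], [1.0, -0.005, -0.001], [-0.001, 0.0, -1.0]]
ft_force: [0.9, 0.1, -2.2]
width: 0.0549
gripper_force: 48.2
```

Call:
{"op": "arm_command", "data": {
  "deltas": [
    [1,0,0,0.001,0],
    [-0.65,0,0,0.001,0],
    [-0.65,0,0,0.001,0],
    [-0.65,0,0,0.001,0],
    [-0.65,0,0,0.001,0],
    [-0.65,0,0,0.001,0],
    [-0.65,0,0,0.001,0],
    [-0.65,0,0,0.001,0],
    [-0.65,0,0,0.001,0],
    [-0.65,0,0,-0.004,0]
  ]
}}

```text
t: 46.02
tool_pos: [0.5895, -0.3251, 0.0992]
orientation: [[0.004, 1.0, -0.002], [1.0, -0.004, 0.001], [0.001, -0.002, -1.0]]
ft_force: [-0.8, -0.6, 0.6]
width: 0.0705
gripper_force: 0.0
```

Call:
{"op": "arm_command", "data": {
  "deltas": [
    [-0.65,0,0,-0.01,0],
    [-0.65,0,0,-0.03,0],
    [-0.65,0,0,-0.055,0],
    [-0.65,0,0,-0.08,0],
    [-0.65,0,0,-0.105,0],
    [-0.65,0,0,-0.125,0],
    [-0.65,0,0,-0.138,0],
    [-0.65,0,0,-0.14,0],
    [-0.65,0,0,-0.14,0],
    [-0.65,0,0,-0.14,0]
  ]
}}

```text
t: 46.85
tool_pos: [0.5896, -0.325, 0.239]
orientation: [[0.004, 1.0, -0.001], [1.0, -0.004, 0.001], [0.001, -0.001, -1.0]]
ft_force: [0.3, 0.7, 0.5]
width: 0.0702
gripper_force: 0.0
```

```bash
python3 - <<'E'
from h import *
for r in wpots(shot('wrist'),.056): print(r)
plan((.60,-.01,.24,-6),(.6186,.3005,.24,-14.5),(.6186,.3005,.131,-14.5))
E
```

```text
(array([ 0.6284, -0.4598,  0.056 ]), (364, 337), 2608.5)
(array([ 0.59  , -0.3255,  0.056 ]), (321, 193), 3701.5)
(array([ 0.5896, -0.2293,  0.056 ]), (320, 60), 5099.5)
d [0.3149, 0.0094, -0.0011] 0.101
d [0.3107, -0.014, 0.0] 0.148
d [0.0, 0.0, 0.109] 0.0
```

Call:
{"op": "arm_command", "data": {
  "deltas": [
    [-1,0.012,0,0,0],
    [-1,0.04,0.001,0,0.01],
    [-1,0.077,0.002,0,0.02],
    [-1,0.117,0.003,0,0.03],
    [-1,0.157,0.005,0,0.05],
    [-1,0.197,0.006,0,0.06],
    [-1,0.237,0.007,0,0.08],
    [-1,0.275,0.008,0,0.09],
    [-1,0.303,0.009,0,0.1],
    [-1,0.315,0.009,0,0.1]
  ]
}}

```text
t: 47.73
tool_pos: [0.5995, -0.0031, 0.2383]
orientation: [[0.096, 0.995, -0.003], [0.995, -0.096, 0.003], [0.003, -0.004, -1.0]]
ft_force: [-0.7, 0.1, 0.3]
width: 0.0854
gripper_force: 0.0
```

Call:
{"op": "arm_command", "data": {
  "deltas": [
    [-1,0.012,-0.001,0,0.01],
    [-1,0.04,-0.002,0,0.02],
    [-1,0.077,-0.003,0,0.04],
    [-1,0.117,-0.005,0,0.06],
    [-1,0.157,-0.007,0,0.08],
    [-1,0.197,-0.009,0,0.1],
    [-1,0.235,-0.011,0,0.12],
    [-1,0.272,-0.013,0,0.13],
    [-1,0.3,-0.014,0,0.148],
    [-1,0.311,-0.014,0,0.148]
  ]
}}

```text
t: 48.57
tool_pos: [0.6173, 0.3067, 0.2384]
orientation: [[0.243, 0.97, -0.002], [0.97, -0.243, 0.002], [0.002, -0.002, -1.0]]
ft_force: [-1.0, 1.9, 0.9]
width: 0.0848
gripper_force: 0.0
```

Call:
{"op": "arm_command", "data": {
  "deltas": [
    [-1,0,0,0,0],
    [-1,0,0,0,0],
    [-1,0,0,0,0],
    [-1,0,0,0,0],
    [-1,0,0,0,0],
    [-1,0,0,0,0],
    [-1,0,0,0,0],
    [-1,0,0,0,0],
    [-1,0,0,0,0],
    [-1,0,0,0,0]
  ]
}}

```text
t: 49.4
tool_pos: [0.6187, 0.3002, 0.24]
orientation: [[0.249, 0.968, 0.0], [0.968, -0.249, 0.0], [0.0, 0.0, -1.0]]
ft_force: [-0.1, -0.3, 0.3]
width: 0.0857
gripper_force: 0.0
```

```bash
python3 - <<'E'
from h import *
c=shot('wrist','w7.png')
for k in blobs(c,(0,130,60),(8,255,255),100,(290,130,350,250)):
    b=cv2.boxPoints(cv2.minAreaRect(k)); print(np.array([onz(c,*p,.087)[:2] for p in b]).round(3).tolist())
for p,r,a in pots(shot('top'),(210,140,425,240)): print('pot',p.round(3),round(r,1),a)
plan((.6186,.3005,.131,-14.5))
E
```

```text
[[0.619, 0.327], [0.63, 0.324], [0.619, 0.276], [0.606, 0.279]]
pot [0.593 0.191 0.05 ] 8.6 194.0
pot [0.596 0.119 0.05 ] 9.0 225.5
pot [ 0.589 -0.229  0.05 ] 8.6 199.5
pot [ 0.591 -0.325  0.05 ] 8.5 197.0
d [0.0002, -0.0001, 0.1089] 0.001
```

View pics/w7.png

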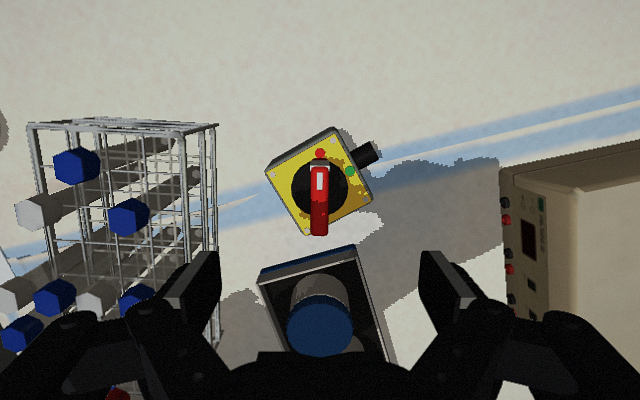

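All four pots are in place. The wrist view shows the handle at (320,200), still off and centred between the fingers, with a shaker pot at (320,325) well below the gripper body.

Call:
{"op": "arm_command", "data": {
  "deltas": [
    [-1,0,0,0.01,0],
    [-1,0,0,0.025,0],
    [-1,0,0,0.042,0],
    [-1,0,0,0.06,0],
    [-1,0,0,0.078,0],
    [-1,0,0,0.092,0],
    [-1,0,0,0.102,0],
    [-1,0,0,0.107,0],
    [-1,0,0,0.109,0],
    [-1,0,0,0.109,0]
  ],
  "grip_force": 40
}}

```text
t: 50.33
tool_pos: [0.6189, 0.3002, 0.1308]
orientation: [[0.249, 0.968, 0.0], [0.968, -0.249, -0.0], [-0.0, 0.0, -1.0]]
ft_force: [0.9, 0.1, 0.8]
width: 0.0857
gripper_force: 0.0
```

Call:
{"op": "arm_command", "data": {
  "deltas": [
    [1,0,0,0,0],
    [1,0,0,0,0],
    [1,0,0,0,0],
    [1,0,0,0,0],
    [1,0,0,0,0],
    [1,0,0,0,0],
    [1,0,0,0,0],
    [1,0,0,0,0],
    [1,0,0,0,0],
    [1,0,0,0,0]
  ]
}}

```text
t: 51.17
tool_pos: [0.6186, 0.3003, 0.1313]
orientation: [[0.25, 0.968, -0.0], [0.968, -0.25, 0.0], [0.0, -0.0, -1.0]]
ft_force: [-2.2, 0.1, 5.5]
width: 0.0122
gripper_force: 40.0
```

Call:
{"op": "arm_command", "data": {
  "deltas": [
    [1,0,0,0,0.11],
    [1,0,0,0,0.22],
    [1,0,0,0,0.34],
    [1,0,0,0,0.46],
    [1,0,0,0,0.58],
    [1,0,0,0,0.7],
    [1,0,0,0,0.82],
    [1,0,0,0,0.93],
    [1,0,0,0,1.02],
    [1,0,0,0,1.05]
  ]
}}

```text
t: 52.0
tool_pos: [0.6184, 0.3005, 0.1313]
orientation: [[0.965, 0.263, -0.0], [0.263, -0.965, -0.0], [-0.001, 0.0, -1.0]]
ft_force: [-2.1, 0.5, 6.0]
width: 0.0124
gripper_force: 40.3
```

Call:
{"op": "arm_command", "data": {
  "deltas": [
    [1,0,0,0,0],
    [1,0,0,0,0],
    [1,0,0,0,0],
    [-1,0,0,0,0],
    [-1,0,0,0,0],
    [-1,0,0,0,0],
    [-1,0,0,0,0],
    [-1,0,0,0,0],
    [-1,0,0,0,0],
    [-1,0,0,0,0]
  ]
}}

```text
t: 52.83
tool_pos: [0.6188, 0.3002, 0.1308]
orientation: [[0.964, 0.266, 0.0], [0.266, -0.964, -0.0], [0.0, 0.0, -1.0]]
ft_force: [0.8, -0.2, -0.1]
width: 0.0854
gripper_force: 0.0
```

Call:
{"op": "arm_command", "data": {
  "deltas": [
    [-1,0,0,-0.01,0],
    [-1,0,0,-0.03,0],
    [-1,0,0,-0.05,0],
    [-1,0,0,-0.07,0],
    [-1,0,0,-0.09,0],
    [-1,0,0,-0.1,0],
    [-1,0,0,-0.11,0],
    [-1,0,0,-0.11,0],
    [-1,0,0,-0.11,0],
    [-1,0,0,-0.11,0]
  ]
}}

```text
t: 53.67
tool_pos: [0.618, 0.3003, 0.2398]
orientation: [[0.964, 0.266, -0.002], [0.266, -0.964, -0.001], [-0.002, 0.0, -1.0]]
ft_force: [-0.5, -0.4, -0.6]
width: 0.0849
gripper_force: 0.0
```

```bash
python3 - <<'E'
from h import *
shot('wrist','w8.png')
c=shot('top','top8.png')
for p,r,a in pots(c,(210,140,425,240)): print('pot',p.round(3),round(r,1),a)
w=cv2.imread('pics/w8.png'); cv2.imwrite('pics/z8.png',np.vstack([w[100:260],c['pixels'][120:300]]))
E
```

```text
pot [0.594 0.189 0.05 ] 8.9 221.0
pot [0.595 0.12  0.05 ] 9.2 237.0
pot [ 0.574 -0.251  0.05 ] 8.3 195.5
pot [ 0.591 -0.325  0.05 ] 8.3 195.5
```

View pics/z8.png

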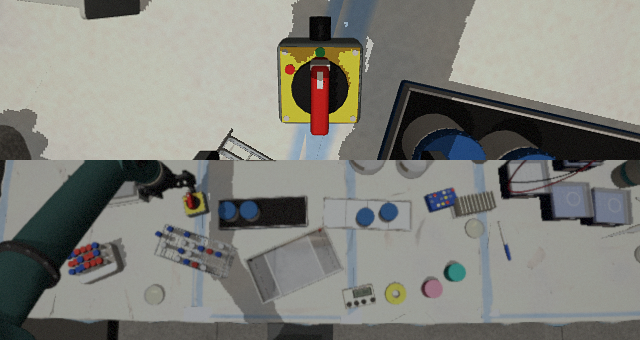

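The white-marked end is back at the green dot, so the isolator is on. One tray pot has been knocked from y = -0.229 to -0.251, so I'll check that it still stands inside the tray.

```bash
python3 - <<'E'
from h import *
c=shot('side'); t=shot('top')
a=cv2.resize(c['pixels'][195:275,330:425],(570,480),interpolation=cv2.INTER_CUBIC)
cv2.imwrite('pics/s9.png',a)
for p,r,q in pots(t,(210,140,425,240)): print(p.round(3),r)
for k in blobs(c,(100,120,40),(125,255,255),60,(330,195,425,275)):
    x,y,w,h=cv2.boundingRect(k); print(x,y,w,h,onz(c,x+w/2,y+h*.42,.054).round(3))
E
```

```text
[0.594 0.189 0.05 ] 8.963724136352539
[0.595 0.12  0.05 ] 9.204398155212402
[ 0.574 -0.251  0.05 ] 8.328908920288086
[ 0.591 -0.325  0.05 ] 8.405702590942383
379 232 18 12 [ 0.589 -0.33   0.054]
364 222 16 10 [ 0.571 -0.257  0.054]
```

View pics/s9.png

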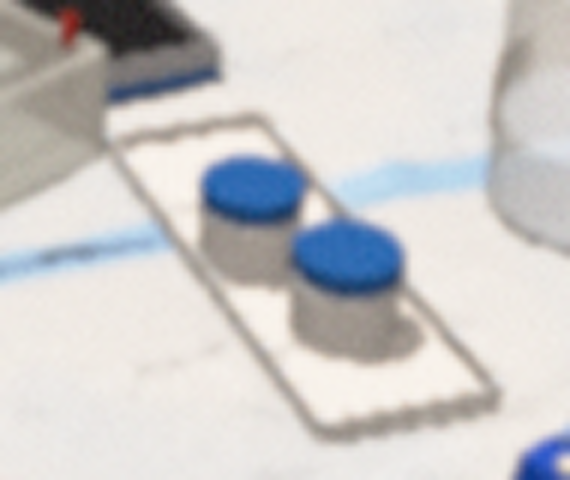

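The crop shows both tray pots, at (250,220) and (348,290), upright and inside the walls, so nothing needs mending. Handing in.

```bash
python3 -c "
from h import *
print(job.hand_in())"
```

```text
the job is handed in; nothing more can be done
None
```

The job is handed in: two heavy pots (about 530 and 525 g) stand on the shaker and two light ones (about 210 and 300 g) in the tray; the isolator was turned off before any pot was lifted and is back on, and I never touched the timer or the tape roll.

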